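Fetch the yellow coil from behind the bottles

TASK

The yellow coil stands in the rack behind two bottles: first set both bottles aside standing wholly on the green mat, then, while they wait there, take the coil out and stand it in the middle of the copper plate on the grey tester. Then put each bottle back in the middle of the coaster that matches its cap. Keep the bottles and the coil upright throughout, and leave everything standing and released.

Things in the scene. Friction and masses are not known exactly. Their poses are not given: they have to be found in the camera images.
- bottle_red: Amber bottle with a red cap and a white label. Origin: centre of underside, z up. Body 54 mm in diameter up to 70 mm, then a shoulder narrowing to a 24 mm neck at 86 mm; cap 32 mm in diameter from 95 to 125 mm (the top): take it by the cap from above. 0.2 kg. Starts standing on the coaster of its cap's colour.
- bottle_blue: White bottle with a blue cap and a white label. Origin: centre of underside, z up. Body 54 mm in diameter up to 70 mm, then a shoulder narrowing to a 24 mm neck at 86 mm; cap 32 mm in diameter from 95 to 125 mm (the top): take it by the cap from above. 0.2 kg. Starts standing on the coaster of its cap's colour.
- coil: Bobbin, two square black flanges 46 x 46 mm, 44 mm high, yellow winding and a yellow ring on top (other coils are white). Origin: centre of underside, x, y along the edges. 0.12 kg. Stands in the rack about 8 mm from each cheek and 8 mm behind the bottles: with these gone, grip the flanges from above, fingers in front and behind (closing along the rack's x).
- rack: Fixed aluminium rack: base plate 160 (x) x 150 (y) x 8 mm. Origin: centre of underside; -x is its front (towards the robot), with the coasters at x = -43, y = +-33 mm. Coil near x = 15, y = 0 mm on the plate (top at 8 mm) between two upright grey cheeks at y = +-35 mm, 8 mm thick, x from -10 to 40 mm, tops 58 mm above the table. Rear open.
- coaster_red: Red square coaster 62 x 62 x 3 mm. Origin at the centre of its underside, axes along its edges; flat top at 3 mm. Fixed on the rack's plate (8 mm), at its front; the two coasters lie side by side, centres 66 mm apart, left and right swapped from start to start. Place of the red-capped bottle.
- coaster_blue: Blue square coaster 62 x 62 x 3 mm. Origin at the centre of its underside, axes along its edges; flat top at 3 mm. Fixed on the rack's plate (8 mm), at its front; the two coasters lie side by side, centres 66 mm apart, left and right swapped from start to start. Place of the blue-capped bottle.
- mat: Green mat fixed flat on the table, 120 (x) x 200 (y) x 3 mm, free at the start. Origin at the centre of its underside, y along the long side; top at 3 mm. Side area that holds both bottles next to each other along y.
- tester: Grey coil tester fixed on the table, 110 (x) x 120 (y) x 30 mm, with a copper plate 80 x 80 x 2 mm in the middle of its top. Origin at the centre of its underside, axes along its edges; the plate's upper face is 32 mm above the origin.

How it is judged:
By the outcome, as a careful person would: the job done as asked, in the order asked, and still so for the second after the job is handed in, with the robot touching nothing.
It also fails if it takes over 141 s, if anything falls off the work surface, if the arm or the gripper's body presses on something with over 40 N, if the wrist force passes 120 N, or if a joint passes its speed limit or range.

ROBOT

A 7-joint arm with a two-finger parallel gripper is mounted at the origin on the work surface. World frame = base frame: x ahead of the robot, y to its left, z up, the work surface at z = 0. Lengths are in m, angles in rad, forces in N, time in s.
With the tool pointing down it reaches from about 0.4 to 0.85 m from the base axis. Payload 10.4 kg.
Tool frame: the origin (TCP) lies midway between the tips of the shut fingers; the grasp point (between the pads) lies 19 mm behind it (manip.grasp_offset is the distance from the TCP to the grasp point, in m); z points along the fingers, y is the line along which they close (so a half turn about z gives the same grasp; the last joint's range is limited). The gripper opens to 85 mm and grips with 20 to 120 N. Pads are 22 mm wide; open, the fingers measure 114 mm over their backs; the gripper's body (76 mm by 85 mm) begins 54 mm behind the grasp point. The pads swing forward as they close: fully open they stand 13 mm farther back than shut.
Start: joints at [1.242, 0.332, -0.065, 1.46, 0.022, 1.35, -0.088], TCP at [0.188, -0.596, 0.231] pointing down, gripper open.
Joint ranges: [-2.6, 2.6], [-0.5, 2.12], [-1.47, 1.34], [0.16, 2.42], [-1.27, 4.41], [0.06, 2.06], [-2.6, 2.6]. Speed limits (rad/s): [2.22, 2.22, 2.79, 2.79, 3.14, 3.14, 3.14].

INTERFACE

Orientations are given as a unit quaternion [x, y, z, w].
In Python, from workcell import manip gives the robot as it stands.
- The arm moves only by the tool jog_arm, called after "Request:" as a command line: name --pt "numbers of a row" for each row, then --argument value for the rest. Schema: {"type":"object","properties":{"deltas":{"type":"array","items":{"type":"array","prefixItems":[{"type":"array","items":{"type":"number"},"minItems":3,"maxItems":3},{"type":"array","items":{"type":"number"},"minItems":3,"maxItems":3},{"type":"number"}],"minItems":3,"maxItems":3},"minItems":1,"maxItems":20},"grip_force":{"type":"number"},"only":{"type":"string"},"quiet":{"type":"boolean"},"lines":{"type":"string"}},"required":["deltas"],"additionalProperties":false}. deltas is a list of rows, 1 to 20 of them, each written [[rx, ry, rz], [dx, dy, dz], opening]: a rotation vector rx, ry, rz in fractions of the full range, 1 being 90 degrees, then dx, dy, dz in normalised numbers (1 is 0.8 m), then the opening from 0.0 (shut) to 1.0 (fully open); each row is the pose to reach, as a shift and turn from the pose commanded when the call began, along the tool's axes at that moment; what a row does not reach only later rows make up. A row lasts 1/8 s, in which the tool goes at most 0.0625 m and 0.188 rad, less where a joint would pass 70% of its speed; a pose out of reach is approached as far as the arm can. The fingers move at their own pace and stop on an object; grip_force is the grip in N (left out, the last holds). Time passes only in rows, so rows that do not move let the fingers close. The tool returns the time, the measured TCP pose, the force, the opening and the grip force at its end. only (a regular expression) keeps the lines of the reply that match it, lines (a string "A,B") keeps lines A to B, and quiet returns only ok. Shift and turn numbers lie between -1 and 1, and a call with a number outside is refused. Input that does not fit is refused with a message, and nothing moves.
- manip.get_obs(): the state, without advancing time (a new reading comes with each control period).
- manip.camera(name): name is "side" or "top" or "wrist"; returns the picture (480x640x3 uint8, blue, green, red); there is no depth.
- manip.calibration(name): a dict with "fx", "fy", "cx", "cy" (pixels), "world_from_camera" (4x4, takes a point from camera to world coordinates); the wrist camera has in their place "tool_from_camera" (4x4, takes a point from camera to tool coordinates, whose origin is the TCP and whose axes are the flange's). Camera axes: x right, y up, looking along -z (the intrinsics and any distortion apply to the point x, -y, -z); pixel columns grow to the right and rows downward; lengths in m; the calibration is good to about 2 mm. The wrist camera is an equidistant fisheye: a pixel r from the principal point sees the ray r / f radians off the axis. A picture is of the moment at which its call begins: read the wrist's pose just before it. calibration takes no time and is no camera call.
- manip.hand_in(): hands the job in; it is judged then, once.
The state is a dict: "clock": time; "joint_pos": joint angles; "joint_velocities": joint speeds; "tau": joint torques, N m; "position": TCP position; "ee_rot": TCP orientation; "ft_force": force on the tool from outside, world axes, zero at the start; "torque": the same for the moment, N m; "grip_width": opening from 0.0 (shut) to 1.0 (fully open); "grasp_force": force on a finger pad.
Only numpy, scipy, OpenCV 4.12 (cv2) and the standard library are available. Lean on these libraries where they do the work, as an engineer would, in place of code of your own. Each camera call takes 0.05 s, during which the arm holds its last target. There are 200 camera calls.

## Working session

There is one attempt and no reset: what is moved stays moved. The work goes in short steps, Python scripts to look and compute and a tool call to move; the robot and the scene stay as the last step left them, time stands still between calls to the robot, and variables do not carry over. Pictures are saved under pics/ and viewed, at most 14 in all, crops included, and the job is handed in when it is done.

```bash
ls; mkdir -p pics
```

Run:
```python
from workcell import manip
import cv2
for n in ("top","side"):
    c=manip.calibration(n); print(n,c)
    cv2.imwrite(f"pics/{n}0.png",manip.camera(n))
o=manip.get_obs(); print(o); print(manip.grasp_offset); print(manip.calibration("wrist"))
```

```text
pics
workcell.py
top {'fx': 452.90590187887284, 'fy': 452.90590187887284, 'cx': 321.2114250302348, 'cy': 239.5721257576451, 'world_from_camera': array([[-0.01537301,  0.99093627, -0.13345026,  0.41449689],
       [-0.99986769, -0.01594505, -0.0032188 , -0.03682921],
       [-0.0053175 ,  0.13338312,  0.99105028,  0.81936958],
       [ 0.        ,  0.        ,  0.        ,  1.        ]])}
side {'fx': 488.13561479341917, 'fy': 488.13561479341917, 'cx': 318.3900644250727, 'cy': 237.93959145172906, 'world_from_camera': array([[ 0.65649518,  0.36851063, -0.65818993, -0.06114159],
       [-0.75405214,  0.34428722, -0.55934933, -0.53295456],
       [ 0.02048021,  0.86351967,  0.50389913,  0.48901488],
       [ 0.        ,  0.        ,  0.        ,  1.        ]])}
{'clock': 0.1, 'joint_pos': array([ 1.24239336,  0.33282667, -0.06472463,  1.46087577,  0.02158817,
        1.3498803 , -0.0884982 ]), 'joint_velocities': array([ 0.00182353, -0.00139694, -0.00052927, -0.00199432,  0.00143817,
       -0.00030051,  0.00045139]), 'tau': array([ 1.92489839e-03, -6.26738977e+01,  4.95786988e-02,
[... 169 characters left out ...]
1,  1.52327169e-01, -1.17622000e-04, -6.36804172e-04]), 'ft_force': array([ 0.27159968, -1.00753182,  0.93525072]), 'torque': array([-0.00728788, -0.01440976, -0.02106825]), 'grasp_force': 0.0, 'grip_width': 0.9966324965430898}
0.0187
{'fx': 371.64829954431775, 'fy': 371.64829954431775, 'cx': 316.2190862518813, 'cy': 237.89681942876993, 'tool_from_camera': array([[ 1.09179201e-03,  9.63500102e-01,  2.67705735e-01,
         6.65540009e-02],
       [ 9.99999107e-01, -8.45725639e-04, -1.03447280e-03,
         9.77882999e-04],
       [-7.70309041e-04,  2.67706625e-01, -9.63500166e-01,
        -1.42766148e-01],
       [ 0.00000000e+00,  0.00000000e+00,  0.00000000e+00,
         1.00000000e+00]])}
```

View pics/top0.png

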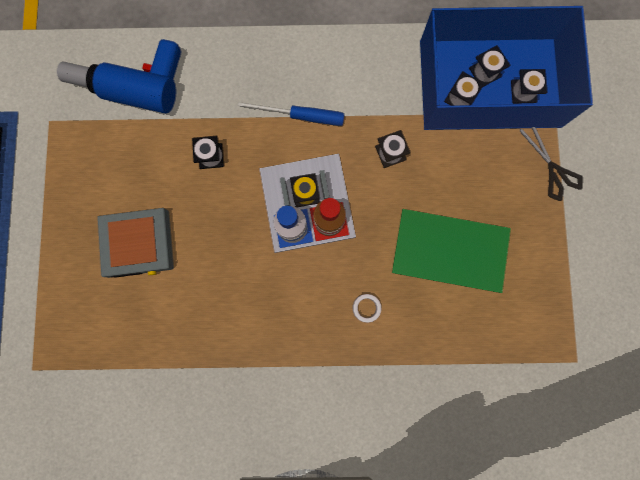

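View pics/side0.png

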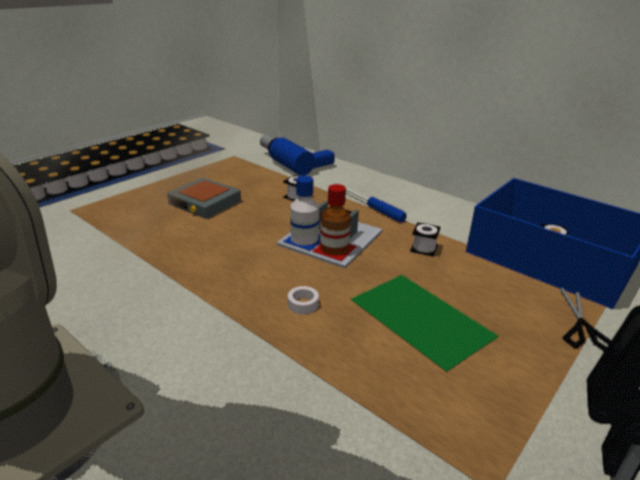

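The top view shows the rack at about (308,203): blue cap at (288,215), red cap at (330,207), yellow coil at (305,188). The tester is at (135,242) and the mat at (452,250). The side view shows the same things. I'll enlarge both.

Create h.py:
```python
import numpy as np, cv2
from workcell import manip
from scipy.spatial.transform import Rotation as R
from scipy.optimize import least_squares
def ray(n,u,v,T=None):
    c=manip.calibration(n); x=(u-c['cx'])/c['fx']; y=(v-c['cy'])/c['fy']
    if n=='wrist':
        r=np.hypot(x,y); s=np.sin(r)/max(r,1e-9); d=np.array([x*s,-y*s,-np.cos(r)]); M=T@c['tool_from_camera']
    else: d=np.array([x,-y,-1.]); M=c['world_from_camera']
    d=M[:3,:3]@d; return M[:3,3],d/np.linalg.norm(d)
def atz(n,u,v,z,T=None):
    o,d=ray(n,u,v,T); return o+d*(z-o[2])/d[2]
def tri(*rays):
    A=sum(np.eye(3)-np.outer(d,d) for o,d in rays); b=sum((np.eye(3)-np.outer(d,d))@o for o,d in rays)
    p=np.linalg.solve(A,b); return p,[np.linalg.norm(np.cross(p-o,d)) for o,d in rays]
def pose():
    o=manip.get_obs(); T=np.eye(4); T[:3,:3]=R.from_quat(o['ee_rot']).as_matrix(); T[:3,3]=o['position']; return T
def crop(img,x0,y0,x1,y1,k,name):
    cv2.imwrite(name,cv2.resize(img[y0:y1,x0:x1],None,fx=k,fy=k,interpolation=cv2.INTER_CUBIC))
```

Run:
```python
from h import *
t=cv2.imread('pics/top0.png'); s=cv2.imread('pics/side0.png')
crop(t,250,145,370,260,5,'pics/tc.png'); crop(s,270,165,390,270,5,'pics/sc.png')
# mat / tester/ copper corners by colour
hsv=cv2.cvtColor(t,cv2.COLOR_BGR2HSV)
for nm,im in(('top',t),('side',s)):
    h=cv2.cvtColor(im,cv2.COLOR_BGR2HSV)
    m=cv2.inRange(h,(50,100,40),(75,255,255))
    cs=max(cv2.findContours(m,0,1)[0],key=cv2.contourArea)
    print(nm,'mat',cv2.approxPolyDP(cs,6,True).reshape(-1,2).tolist())
    print(im[242 if nm=='top' else 190,135 if nm=='top' else 205],)
    m=cv2.inRange(h,(4,140,90),(11,255,255)); m[:, 250:]=0
    cs=max(cv2.findContours(m,0,1)[0],key=cv2.contourArea)
    print(nm,'cop',cv2.contourArea(cs),cv2.approxPolyDP(cs,4,True).reshape(-1,2).tolist())
```

```text
top mat [[402, 210], [392, 272], [501, 292], [509, 228]]
[ 42  74 136]
top cop 1923.0 [[152, 217], [108, 223], [111, 266], [155, 260]]
side mat [[352, 299], [446, 370], [497, 336], [403, 276]]
[ 38  65 126]
side cop 455.5 [[181, 192], [204, 200], [227, 189], [203, 181]]
```

View pics/tc.png

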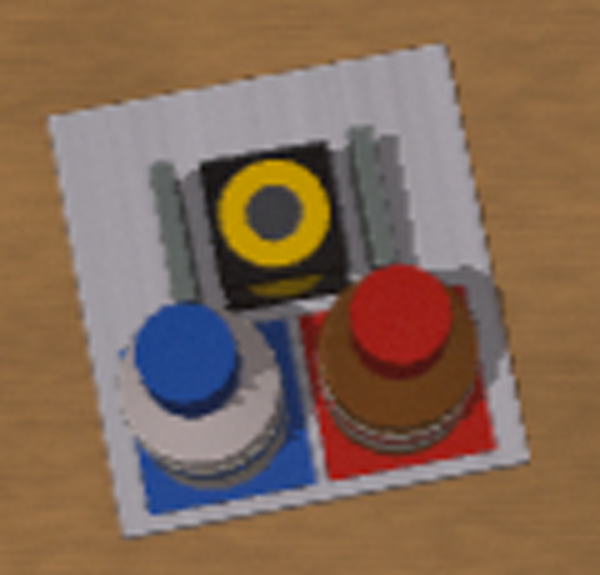

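View pics/sc.png

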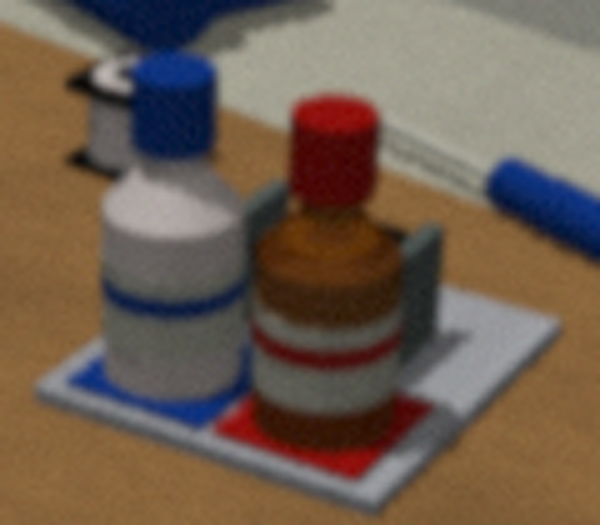

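Crops: the blue cap's top face is centred at (187,346) in the top crop and (175,66) in the side crop. The red one is at (401,315) and (335,109), and the coil's ring at (274,213). The rack's plate corners in the top crop are (50,117), (444,45), (527,462) and (126,535).

Run:
```python
from h import *
np.set_printoptions(precision=4,suppress=True)
T=lambda x,y:(250+x/5-.4,145+y/5-.4); S=lambda x,y:(270+x/5-.4,165+y/5-.4)
def two(a,b): return tri(ray('top',*a),ray('side',*b))
for n,a,b in(('blue',(187,346),(175,66)),('red',(401,315),(335,109)),('rackBL',(126,535),(40,387)),('rackBR',(527,462),(375,497)),('rackTR',(444,45),(560,322))):
    print(n,*two(T(*a),S(*b)))
c=[atz('top',*T(*p),.008)[:2] for p in((50,117),(444,45),(527,462),(126,535))]
c=np.array(c);m=c.mean(0);print('rack',m,[np.linalg.norm(c[i]-c[(i+1)%4]) for i in range(4)])
ex=(c[0]+c[1]-c[2]-c[3]);ey=(c[0]+c[3]-c[1]-c[2]);print('yaw',np.arctan2(ex[1],ex[0]),np.arctan2(-ey[0],ey[1]))
yaw=(np.arctan2(ex[1],ex[0])+np.arctan2(-ey[0],ey[1]))/2
Rz=np.array([[np.cos(yaw),-np.sin(yaw)],[np.sin(yaw),np.cos(yaw)]])
for n,p in(('coil',(15,0)),('coaL blue',(-43,33)),('coaR red',(-43,-33))): print(n,m+Rz@np.array(p)/1e3)
print('coil ring',atz('top',*T(274,213),.052))
for n,z,t,s in(('mat',.003,[[402,210],[392,272],[501,292],[509,228]],[[403,276],[352,299],[446,370],[497,336]]),
  ('cop',.032,[[152,217],[108,223],[111,266],[155,260]],[[227,189],[203,181],[181,192],[204,200]])):
    c=np.array([atz('top',*p,z)[:2] for p in t]); print(n,c.mean(0),[np.linalg.norm(c[i]-c[(i+1)%4]) for i in range(4)]);print(c)
    q=[two(a,b)[0] for a,b in zip(t,s)]; print(np.array(q),np.mean(q,0))
T0=pose();print(T0)
```

```text
blue [0.5464 0.018  0.1365] [np.float64(0.0011403295131568534), np.float64(0.0011403295131570113)]
red [ 0.5554 -0.0483  0.1372] [np.float64(0.00028781313580308025), np.float64(0.00028781313580317967)]
rackBL [0.5034 0.0499 0.0066] [np.float64(9.437583109406815e-05), np.float64(9.437583109411259e-05)]
rackBR [ 0.5274 -0.0954  0.0093] [np.float64(0.0002458887987023391), np.float64(0.00024588879870242564)]
rackTR [ 0.6842 -0.0683  0.0068] [np.float64(0.0004103738673750079), np.float64(0.0004103738673751139)]
rack [ 0.5935 -0.0091] [np.float64(0.1482930823375954), np.float64(0.15892392291532736), np.float64(0.14714400652008866), np.float64(0.15828862032520424)]
yaw 0.17317725477082807 0.1676254825910957
coil [ 0.6082 -0.0066]
coaL blue [0.5455 0.0161]
coaR red [ 0.5567 -0.0489]
coil ring [ 0.6101 -0.0065  0.052 ]
mat [ 0.5013 -0.2685] [np.float64(0.11544624928808538), np.float64(0.19717014504906502), np.float64(0.11761701193534274), np.float64(0.19675480827673972)]
[[ 0.5767 -0.1831]
 [ 0.4635 -0.1607]
 [ 0.4247 -0.354 ]
 [ 0.5402 -0.3764]]
[[ 0.5786 -0.1852 -0.0009]
 [ 0.464  -0.1614  0.0009]
 [ 0.4246 -0.3542  0.0021]
 [ 0.5403 -0.377   0.0006]] [ 0.5019 -0.2694  0.0007]
cop [0.5227 0.2991] [np.float64(0.07811953817407447), np.float64(0.07674700104680904), np.float64(0.07712209646298247), np.float64(0.07685606996135877)]
[[0.5656 0.2645]
 [0.5561 0.342 ]
 [0.4799 0.3332]
 [0.4892 0.2566]]
[[0.5644 0.267  0.0296]
 [0.5561 0.3446 0.0282]
 [0.4823 0.3323 0.0296]
 [0.4895 0.2561 0.0325]] [0.5231 0.3    0.03  ]
[[ 0.9536  0.3011 -0.0004  0.1881]
 [ 0.3011 -0.9536  0.0012 -0.5957]
 [-0.     -0.0013 -1.      0.2306]
 [ 0.      0.      0.      1.    ]]
```

The heights agree with the text (cap tops at 0.137, plate 0.008, mat about 0.001–0.003, copper 0.030–0.032). Next I'll move above the red cap, with the fingers closing along the rack's x.

Add to h.py:
```python
def go(x,y,z,yaw):
    "rows' rotvec+shift to bring TCP to x,y,z, tool down with tool y at angle yaw"
    T=pose(); s,c=np.sin(yaw),np.cos(yaw)
    G=np.array([[-(-s),c,0],[-c,s,0],[0,0,-1.]])
    rv=R.from_matrix(T[:3,:3].T@G).as_rotvec(); d=T[:3,:3].T@(np.array([x,y,z])-T[:3,3])
    print('rv %.4f %.4f %.4f  d %.4f %.4f %.4f'%(*rv,*d), 'from',T[:3,3].round(4))
```

Run:
```python
from h import *
go(.5557,-.0486,.231,.17)
go(.5557,-.0486,.098,.17)
```

```text
Traceback (most recent call last):
  File "h.py", line 24, in go
    rv=R.from_matrix(T[:3,:3].T@G).as_rotvec(); d=T[:3,:3].T@(np.array([x,y,z])-T[:3,3])
       ~~~~~~~~~~~~~^^^^^^^^^^^^^^
  File "scipy/spatial/transform/_rotation.pyx", line 1143, in scipy.spatial.transform._rotation.Rotation.from_matrix
ValueError: Non-positive determinant (left-handed or null coordinate frame) in rotation matrix 0: [[-1.35427654e-01  9.90787237e-01  3.84935277e-05]
 [ 9.90786414e-01  1.35427491e-01  1.29457927e-03]
 [-1.27743954e-03 -2.13460698e-04  9.99999161e-01]].
```

```bash
sed -i 's/\[-(-s),c,0\],\[-c,s,0\]/[-s,c,0],[c,s,0]/' h.py
```

Run:
```python
from h import *
go(.5557,-.0486,.231,.17)
```

```text
rv -0.0011 -0.0009 -1.4350  d 0.5153 -0.4110 0.0001 from [ 0.1881 -0.5957  0.2306]
```

The manual's scale: shifts go in shares of 0.8 m and turns go in shares of 90 degrees. Converting my numbers, 0.5153 m is 0.6441, -0.411 m is -0.5138, -1.435 rad is -0.9135.

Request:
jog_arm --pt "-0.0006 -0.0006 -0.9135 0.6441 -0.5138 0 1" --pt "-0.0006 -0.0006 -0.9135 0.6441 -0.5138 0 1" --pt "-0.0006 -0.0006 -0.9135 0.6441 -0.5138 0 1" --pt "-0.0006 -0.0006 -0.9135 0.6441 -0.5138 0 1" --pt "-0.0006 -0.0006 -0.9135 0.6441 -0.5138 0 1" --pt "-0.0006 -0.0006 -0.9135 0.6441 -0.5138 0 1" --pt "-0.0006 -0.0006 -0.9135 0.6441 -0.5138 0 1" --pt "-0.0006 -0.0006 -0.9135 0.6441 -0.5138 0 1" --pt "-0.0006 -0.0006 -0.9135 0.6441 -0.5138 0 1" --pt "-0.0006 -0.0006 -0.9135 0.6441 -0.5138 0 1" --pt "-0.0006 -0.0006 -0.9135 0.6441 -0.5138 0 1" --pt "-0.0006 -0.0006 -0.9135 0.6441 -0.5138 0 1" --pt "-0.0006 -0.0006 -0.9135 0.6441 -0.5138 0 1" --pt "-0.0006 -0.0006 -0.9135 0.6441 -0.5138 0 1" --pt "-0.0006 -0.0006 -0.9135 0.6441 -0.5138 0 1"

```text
refused: deltas[0]: [-0.0006, -0.0006, -0.9135, 0.6441, -0.5138, 0, 1] is too long (schema: maxItems 3). Nothing was moved.
```

I used the wrong layout. The manual says rows with the three-number parts in brackets of their own; once more.

Request:
jog_arm --deltas '[[[-0.0006, -0.0006, -0.9135], [0.6441, -0.5138, 0], 1], [[-0.0006, -0.0006, -0.9135], [0.6441, -0.5138, 0], 1], [[-0.0006, -0.0006, -0.9135], [0.6441, -0.5138, 0], 1], [[-0.0006, -0.0006, -0.9135], [0.6441, -0.5138, 0], 1], [[-0.0006, -0.0006, -0.9135], [0.6441, -0.5138, 0], 1], [[-0.0006, -0.0006, -0.9135], [0.6441, -0.5138, 0], 1], [[-0.0006, -0.0006, -0.9135], [0.6441, -0.5138, 0], 1], [[-0.0006, -0.0006, -0.9135], [0.6441, -0.5138, 0], 1], [[-0.0006, -0.0006, -0.9135], [0.6441, -0.5138, 0], 1], [[-0.0006, -0.0006, -0.9135], [0.6441, -0.5138, 0], 1], [[-0.0006, -0.0006, -0.9135], [0.6441, -0.5138, 0], 1], [[-0.0006, -0.0006, -0.9135], [0.6441, -0.5138, 0], 1], [[-0.0006, -0.0006, -0.9135], [0.6441, -0.5138, 0], 1], [[-0.0006, -0.0006, -0.9135], [0.6441, -0.5138, 0], 1], [[-0.0006, -0.0006, -0.9135], [0.6441, -0.5138, 0], 1]]'

```text
clock: 1.98
position: [0.5555, -0.05, 0.2314]
ee_rot: [0.645, 0.764, -0.001, 0.001]
ft_force: [-0.3, 0.1, -0.3]
grip_width: 0.999
grasp_force: 0.0
```

Run:
```python
from h import *
T=pose(); np.save('T1.npy',T); w=manip.camera('wrist'); cv2.imwrite('pics/w1.png',w); go(.5557,-.0486,.098,.17)
print(manip.get_obs()['joint_pos'].round(2))
```

```text
rv 0.0002 0.0018 -0.0013  d 0.0014 0.0002 0.1334 from [ 0.5556 -0.0498  0.2314]
[ 0.58  0.25 -0.67  1.61  0.16  1.33  0.06]
```

View pics/w1.png

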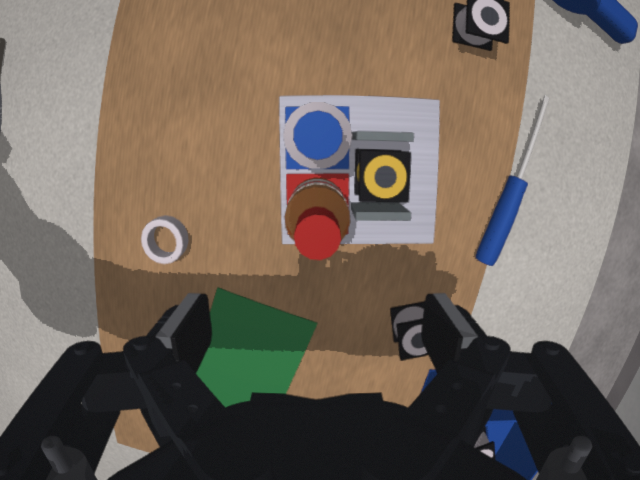

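The wrist view has the red cap's top at (317,233), the blue one at (318,135), the coil ring at (385,177), and rack corners at (281,97), (439,100), (435,243) and (283,243).

Run:
```python
from h import *
T=np.load('T1.npy')
print('wrist red',atz('wrist',317,233,.136,T),'blue',atz('wrist',318,135,.136,T),'coil',atz('wrist',385,177,.052,T))
c=np.array([atz('wrist',u,v,.008,T) for u,v in((281,97),(439,100),(435,243),(283,243))]);print(c,c.mean(0))
for n,tp,w in(('red',(330-.1,207.6),(317,233)),('blue',(287,213.8),(318,135)),('coil',(304.4,187.2),(385,177))):
  print(n,*tri(ray('top',*tp),ray('wrist',*w,T)))
```

```text
wrist red [ 0.55455679 -0.04672736  0.136     ] blue [0.54433142 0.01665937 0.136     ] coil [ 0.60864681 -0.00843998  0.052     ]
[[ 0.50296781  0.04863702  0.008     ]
 [ 0.65765975  0.07678307  0.008     ]
 [ 0.68598064 -0.06970046  0.008     ]
 [ 0.5277677  -0.09661837  0.008     ]] [ 0.59359397 -0.01022468  0.008     ]
red [ 0.55560149 -0.04819055  0.13283909] [np.float64(0.001082445675604824), np.float64(0.0010824456756048247)]
blue [0.54437358 0.01636485 0.1504473 ] [np.float64(0.00024519906809666213), np.float64(0.0002451990680966419)]
coil [ 0.60516324 -0.00717554  0.07037011] [np.float64(0.00024648304057955554), np.float64(0.0002464830405797513)]
```

Converted, 0.133 m is 0.1663, 0.0014 m is 0.0018, 0.002 rad is 0.0013.

Request:
jog_arm --deltas '[[[0, 0.0013, -0.0006], [0.0018, 0, 0.075], 1], [[0, 0.0013, -0.0006], [0.0018, 0, 0.1375], 1], [[0, 0.0013, -0.0006], [0.0018, 0, 0.1663], 1], [[0, 0.0013, -0.0006], [0.0018, 0, 0.1663], 1], [[0, 0.0013, -0.0006], [0.0018, 0, 0.1663], 0], [[0, 0.0013, -0.0006], [0.0018, 0, 0.1663], 0], [[0, 0.0013, -0.0006], [0.0018, 0, 0.1663], 0], [[0, 0.0013, -0.0006], [0.0018, 0, 0.1663], 0], [[0, 0.0013, -0.0006], [0.0018, 0, 0.1663], 0], [[0, 0.0013, -0.0006], [0.0018, 0, 0.1663], 0], [[0, 0.0013, -0.0006], [0.0018, 0, 0.1663], 0]]' --grip_force 40

```text
clock: 3.4
position: [0.5562, -0.0479, 0.0993]
ee_rot: [0.644, 0.765, 0.0, 0.0]
ft_force: [-1.5, -0.4, 6.1]
grip_width: 0.36
grasp_force: 39.2
```

Converted, -0.08 m is -0.1, -0.05 m is -0.0625.

Request:
jog_arm --deltas '[[[0, 0, 0], [0, 0, -0.025], 0], [[0, 0, 0], [0, 0, -0.0625], 0], [[0, 0, 0], [0, 0, -0.1], 0], [[0, 0, 0], [0, 0, -0.1], 0]]'

```text
clock: 3.9
position: [0.5571, -0.0476, 0.1817]
ee_rot: [0.644, 0.765, 0.002, 0.002]
ft_force: [0.3, -0.4, -2.8]
grip_width: 0.365
grasp_force: 40.0
```

Run:
```python
from h import *
print(manip.get_obs()['grip_width'],manip.get_obs()['ft_force']); go(.4918,-.3183,.18,-.197)
```

```text
0.36457355587670004 [ 0.3182019  -0.40925932 -2.75116024]
rv 0.0049 0.0001 0.3681  d -0.2556 -0.1105 0.0014 from [ 0.5571 -0.0476  0.1817]
```

Converted, -0.2556 m is -0.3195, -0.243 m is -0.3038, 0.368 rad is 0.2343.

Request:
jog_arm --deltas '[[[0.0013, 0, 0.0382], [-0.0525, -0.0225, 0], 0], [[0.0025, 0, 0.0764], [-0.1063, -0.045, 0], 0], [[0.0032, 0, 0.1146], [-0.16, -0.0688, 0], 0], [[0.0032, 0, 0.1592], [-0.2125, -0.0925, 0], 0], [[0.0032, 0, 0.1974], [-0.2663, -0.115, 0], 0], [[0.0032, 0, 0.2228], [-0.3038, -0.1313, 0], 0], [[0.0032, 0, 0.2343], [-0.3195, -0.1381, 0], 0], [[0.0032, 0, 0.2343], [-0.3195, -0.1381, 0], 0], [[0.0032, 0, 0.2343], [-0.3195, -0.1381, 0], 0]]'

```text
clock: 5.03
position: [0.4912, -0.3164, 0.1782]
ee_rot: [0.772, 0.635, -0.001, -0.002]
ft_force: [-0.3, 0.2, -1.9]
grip_width: 0.364
grasp_force: 39.9
```

Run:
```python
from h import *
go(.4918,-.3183,.0915,-.197)
```

```text
rv -0.0048 -0.0007 0.0032  d -0.0018 0.0014 0.0867 from [ 0.4912 -0.3164  0.1782]
```

Converted, 0.084 m is 0.105, 0.08 m is 0.1, -0.005 rad is -0.0032.

Request:
jog_arm --deltas '[[[-0.0032, 0, 0.0019], [-0.0023, 0, 0.05], 0], [[-0.0032, 0, 0.0019], [-0.0023, 0, 0.0875], 0], [[-0.0032, 0, 0.0019], [-0.0023, 0, 0.1], 0], [[-0.0032, 0, 0.0019], [-0.0023, 0, 0.105], 0], [[-0.0032, 0, 0.0019], [-0.0023, 0, 0.105], 0]]'

```text
clock: 5.65
position: [0.4902, -0.3201, 0.0951]
ee_rot: [0.774, 0.633, 0.0, 0.001]
ft_force: [0.8, -0.6, -0.7]
grip_width: 0.368
grasp_force: 40.0
```

Run:
```python
from h import *
go(.4918,-.3183,.0915,-.197)
```

```text
rv 0.0013 0.0007 -0.0024  d 0.0021 0.0012 0.0036 from [ 0.4902 -0.3201  0.0951]
```

Converted, 0.0035 m is 0.0044, 0.002 m is 0.0025.

Request:
jog_arm --deltas '[[[0, 0, 0], [0, 0, 0.0025], 0], [[0, 0, 0], [0, 0, 0.0044], 0], [[0, 0, 0], [0, 0, 0.0044], 0]]'

```text
clock: 6.02
position: [0.4898, -0.3204, 0.0914]
ee_rot: [0.774, 0.633, -0.0, 0.001]
ft_force: [-1.3, 0.2, 4.1]
grip_width: 0.364
grasp_force: 40.4
```

Request:
jog_arm --deltas '[[[0, 0, 0], [0, 0, 0], 0], [[0, 0, 0], [0, 0, 0.0013], 0], [[0, 0, 0], [0, 0, 0.0013], 0]]'

```text
clock: 6.4
position: [0.49, -0.3206, 0.0913]
ee_rot: [0.774, 0.633, -0.0, 0.001]
ft_force: [-4.1, 2.0, 14.5]
grip_width: 0.366
grasp_force: 41.7
```

Contact at the expected height. I'll release and rise.

Converted, -0.13 m is -0.1625, -0.001 m is -0.0013.

Request:
jog_arm --deltas '[[[0, 0, 0], [0, 0, -0.0013], 0], [[0, 0, 0], [0, 0, -0.0013], 1], [[0, 0, 0], [0, 0, -0.0013], 1], [[0, 0, 0], [0, 0, -0.0013], 1], [[0, 0, 0], [0, 0, -0.0013], 1], [[0, 0, 0], [0, 0, -0.025], 1], [[0, 0, 0], [0, 0, -0.0875], 1], [[0, 0, 0], [0, 0, -0.1625], 1], [[0, 0, 0], [0, 0, -0.1625], 1]]'

```text
clock: 7.52
position: [0.492, -0.3211, 0.2264]
ee_rot: [0.774, 0.633, 0.001, 0.005]
ft_force: [0.2, -0.5, -0.7]
grip_width: 0.996
grasp_force: 0.0
```

Run:
```python
from h import *
go(.5450,.0168,.222,.17)
```

```text
rv 0.0084 0.0057 -0.3698  d 0.3417 -0.0151 0.0029 from [ 0.492  -0.3211  0.2264]
```

Converted, 0.3417 m is 0.4271, -0.01 m is -0.0125, 0.004 rad is 0.0025.

Request:
jog_arm --deltas '[[[0.0025, 0.0019, -0.0637], [0.075, -0.0038, 0], 1], [[0.0025, 0.0019, -0.1273], [0.15, -0.0063, 0], 1], [[0.0025, 0.0019, -0.191], [0.225, -0.01, 0], 1], [[0.0025, 0.0019, -0.2355], [0.3, -0.0125, 0], 1], [[0.0025, 0.0019, -0.2355], [0.375, -0.0163, 0], 1], [[0.0025, 0.0019, -0.2355], [0.4271, -0.0188, 0.0038], 1], [[0.0025, 0.0019, -0.2355], [0.4271, -0.0188, 0.0038], 1], [[0.0025, 0.0019, -0.2355], [0.4271, -0.0188, 0.0038], 1]]'

```text
clock: 8.52
position: [0.5426, 0.017, 0.2167]
ee_rot: [0.645, 0.764, -0.0, -0.002]
ft_force: [0.0, -0.7, -0.3]
grip_width: 1.001
grasp_force: 0.0
```

Run:
```python
from h import *
go(.5450,.0168,.098,.17)
T=pose(); np.save('T2.npy',T); cv2.imwrite('pics/w2.png',manip.camera('wrist'))
cv2.imwrite('pics/t2.png',manip.camera('top'))
```

```text
rv -0.0036 -0.0029 -0.0003  d -0.0010 0.0027 0.1187 from [0.5426 0.017  0.2167]
```

View pics/t2.png

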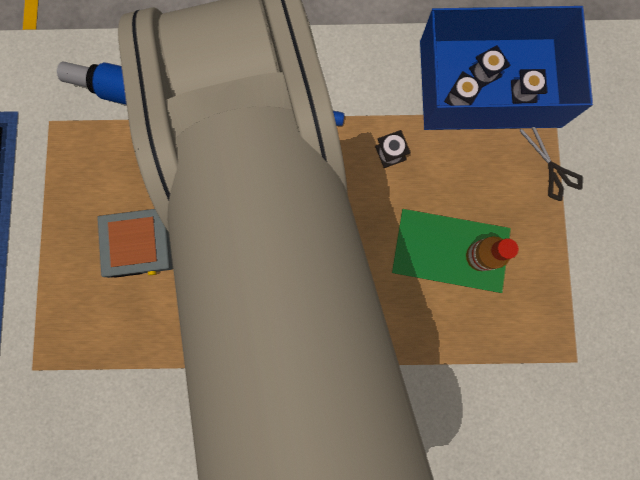

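The red bottle stands on the mat, cap at (507,249). Next, down to the blue cap.

Converted, 0.118 m is 0.1475, 0.1 m is 0.125, -0.003 rad is -0.0019.

Request:
jog_arm --deltas '[[[-0.0013, -0.0006, 0], [0, 0.0031, 0.075], 1], [[-0.0019, -0.0013, 0], [-0.0013, 0.0031, 0.125], 1], [[-0.0019, -0.0013, 0], [-0.0013, 0.0031, 0.1475], 1], [[-0.0019, -0.0013, 0], [-0.0013, 0.0031, 0.1475], 1], [[-0.0019, -0.0013, 0], [-0.0013, 0.0031, 0.1475], 0], [[-0.0019, -0.0013, 0], [-0.0013, 0.0031, 0.1475], 0], [[-0.0019, -0.0013, 0], [-0.0013, 0.0031, 0.1475], 0], [[-0.0019, -0.0013, 0], [-0.0013, 0.0031, 0.1475], 0], [[-0.0019, -0.0013, 0], [-0.0013, 0.0031, 0.1475], 0], [[-0.0019, -0.0013, 0], [-0.0013, 0.0031, 0.1475], 0]]' --grip_force 40

```text
clock: 9.88
position: [0.5453, 0.0175, 0.0995]
ee_rot: [0.645, 0.765, 0.001, -0.0]
ft_force: [-1.8, 0.2, 5.5]
grip_width: 0.365
grasp_force: 39.2
```

Request:
jog_arm --deltas '[[[0, 0, 0], [0, 0, -0.025], 0], [[0, 0, 0], [0, 0, -0.0625], 0], [[0, 0, 0], [0, 0, -0.1], 0], [[0, 0, 0], [0, 0, -0.1], 0], [[0, 0, 0], [0, 0, -0.1], 0]]'

```text
clock: 10.5
position: [0.5445, 0.0172, 0.1782]
ee_rot: [0.645, 0.765, -0.0, -0.001]
ft_force: [0.3, 0.8, -2.9]
grip_width: 0.364
grasp_force: 40.3
```

Run:
```python
from h import *
go(.5115,-.220,.18,-.197)
```

```text
rv -0.0013 -0.0010 0.3669  d -0.2282 -0.0726 -0.0020 from [0.5445 0.0172 0.1782]
```

Converted, -0.2282 m is -0.2853, -0.205 m is -0.2563, 0.367 rad is 0.2336.

Request:
jog_arm --deltas '[[[0, 0, 0.0446], [-0.0525, -0.0163, 0], 0], [[0, 0, 0.0891], [-0.1063, -0.0338, 0], 0], [[0, 0, 0.1337], [-0.16, -0.05, 0], 0], [[0, 0, 0.1783], [-0.2125, -0.0675, 0], 0], [[0, 0, 0.2165], [-0.2563, -0.0825, 0], 0], [[0, 0, 0.2336], [-0.2853, -0.0908, 0], 0], [[0, 0, 0.2336], [-0.2853, -0.0908, 0], 0], [[0, 0, 0.2336], [-0.2853, -0.0908, 0.0375], 0], [[0, 0, 0.2336], [-0.2853, -0.0908, 0.0875], 0], [[0, 0, 0.2336], [-0.2853, -0.0908, 0.1], 0], [[0, 0, 0.2336], [-0.2853, -0.0908, 0.1025], 0], [[0, 0, 0.2336], [-0.2853, -0.0908, 0.1025], 0]]'

```text
clock: 12.0
position: [0.5129, -0.2196, 0.0976]
ee_rot: [0.773, 0.634, 0.001, 0.0]
ft_force: [0.1, -0.1, -2.4]
grip_width: 0.364
grasp_force: 40.3
```

Run:
```python
from h import *
go(.5115,-.220,.0913,-.197)
```

```text
rv 0.0010 -0.0008 0.0006  d -0.0007 -0.0013 0.0063 from [ 0.5129 -0.2196  0.0976]
```

Converted, 0.0065 m is 0.0081, 0.005 m is 0.0063.

Request:
jog_arm --deltas '[[[0, 0, 0], [0, 0, 0.0038], 0], [[0, 0, 0], [0, 0, 0.0063], 0], [[0, 0, 0], [0, 0, 0.0081], 0], [[0, 0, 0], [0, 0, 0.0081], 0]]'

```text
clock: 12.5
position: [0.5124, -0.22, 0.0915]
ee_rot: [0.773, 0.634, 0.0, 0.0]
ft_force: [-5.4, 1.0, 12.6]
grip_width: 0.365
grasp_force: 42.0
```

Request:
jog_arm --deltas '[[[0, 0, 0], [0, 0, 0], 0], [[0, 0, 0], [0, 0, 0.0013], 0], [[0, 0, 0], [0, 0, 0.0013], 0]]'

```text
clock: 12.88
position: [0.5126, -0.2201, 0.0914]
ee_rot: [0.773, 0.634, 0.0, 0.0]
ft_force: [-7.6, 3.0, 22.0]
grip_width: 0.364
grasp_force: 43.1
```

Converted, -0.12 m is -0.15, -0.07 m is -0.0875.

Request:
jog_arm --deltas '[[[0, 0, 0], [0, 0, -0.0025], 0], [[0, 0, 0], [0, 0, -0.0025], 1], [[0, 0, 0], [0, 0, -0.0025], 1], [[0, 0, 0], [0, 0, -0.0025], 1], [[0, 0, 0], [0, 0, -0.0025], 1], [[0, 0, 0], [0, 0, -0.025], 1], [[0, 0, 0], [0, 0, -0.0875], 1], [[0, 0, 0], [0, 0, -0.15], 1], [[0, 0, 0], [0, 0, -0.15], 1]]'

```text
clock: 14.0
position: [0.5143, -0.2203, 0.2143]
ee_rot: [0.773, 0.634, 0.002, 0.003]
ft_force: [0.4, 0.1, -1.2]
grip_width: 1.003
grasp_force: 0.0
```

Run:
```python
from h import *
go(.6090,-.0273,.16,.17)
```

```text
rv 0.0068 0.0022 -0.3668  d 0.2079 0.0548 0.0545 from [ 0.5143 -0.2203  0.2143]
```

Converted, 0.2079 m is 0.2599, 0.04 m is 0.05, -0.367 rad is -0.2336.

Request:
jog_arm --deltas '[[[0, 0, -0.0573], [0.0625, 0.0163, 0], 1], [[0.0019, 0.0006, -0.1146], [0.125, 0.0325, 0], 1], [[0.0019, 0.0006, -0.1719], [0.1875, 0.05, 0], 1], [[0.0019, 0.0006, -0.2336], [0.25, 0.0663, 0.025], 1], [[0.0019, 0.0006, -0.2336], [0.2599, 0.0685, 0.0681], 1], [[0.0019, 0.0006, -0.2336], [0.2599, 0.0685, 0.0681], 1], [[0.0019, 0.0006, -0.2336], [0.2599, 0.0685, 0.0681], 1]]'

```text
clock: 14.88
position: [0.6066, -0.0278, 0.1557]
ee_rot: [0.645, 0.764, -0.0, -0.002]
ft_force: [-0.0, -0.2, -0.0]
grip_width: 1.003
grasp_force: 0.0
```

Run:
```python
from h import *
T=pose(); np.save('T3.npy',T); w=manip.camera('wrist'); cv2.imwrite('pics/w3.png',w)
crop(w,180,30,480,255,2.6,'pics/w3c.png'); print(T[:3,3])
```

```text
[ 0.60662103 -0.02779314  0.15569515]
```

View pics/w3c.png

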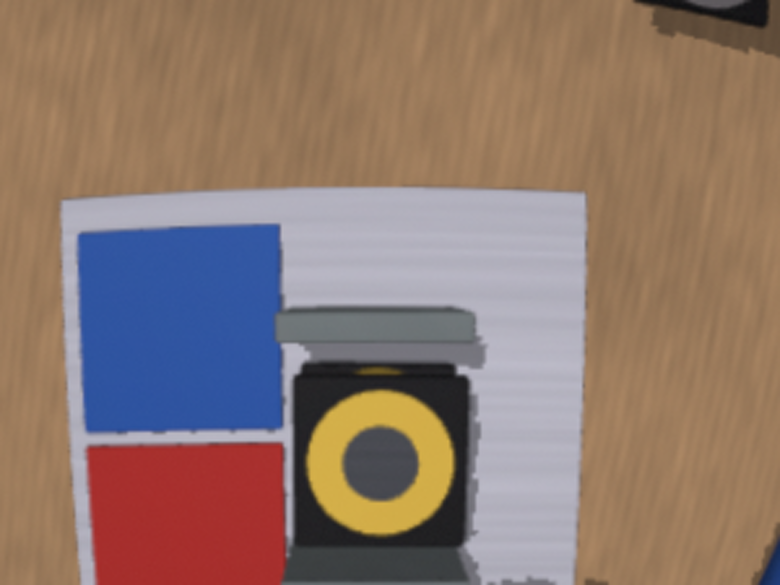

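In the crop the coil's top flange has corners at (295,377), (468,377), (464,547) and (292,546), with the ring at (381,463). The blue coaster's corners are (79,234), (280,225), (282,429) and (86,432), and the red one's upper edge runs from (88,445) to (284,443).

Run:
```python
from h import *
np.set_printoptions(precision=4,suppress=True)
T=np.load('T3.npy'); W=lambda x,y,z:atz('wrist',180+(x+.5)/2.6-.5,30+(y+.5)/2.6-.5,z,T)[:2]
c=np.array([W(*p,.052) for p in((295,377),(468,377),(464,547),(292,546))])
print('coil',c.mean(0),[np.linalg.norm(c[i]-c[(i+1)%4]) for i in range(4)],'ring',W(381,463,.052))
a=c[1]+c[2]-c[0]-c[3];print('coil yaw',np.arctan2(a[1],a[0]), 'side',np.arctan2(*(c[0]+c[1]-c[2]-c[3])))
b=np.array([W(*p,.011) for p in((79,234),(280,225),(282,429),(86,432))])
print('blue',b.mean(0),[np.linalg.norm(b[i]-b[(i+1)%4]) for i in range(4)])
a=b[1]+b[2]-b[0]-b[3];print('yaw',np.arctan2(a[1],a[0]))
r=np.array([W(88,445,.011),W(284,443,.011)]);v=(r[1]-r[0]);print('red edge',r.mean(0),np.linalg.norm(v)); v/=np.linalg.norm(v);print('red',r.mean(0)+.031*np.array([v[1],-v[0]]))
print(tri(ray('wrist',180+381/2.6,30+463/2.6,T),ray('top',304.4,187.2)))
print(tri(ray('wrist',180+381/2.6,30+463/2.6,T),ray('wrist',385,177,np.load('T1.npy'))))
go(*c.mean(0),.09,.17)
```

```text
coil [ 0.6086 -0.0079] [np.float64(0.04429406178017324), np.float64(0.04524377864388018), np.float64(0.04574080134367933), np.float64(0.04487477315373713)] ring [ 0.6088 -0.0079]
coil yaw 0.16863798550171147 side -0.15474927091425794
blue [0.5447 0.0148] [np.float64(0.06112502563376167), np.float64(0.06121918090525516), np.float64(0.06107504429628562), np.float64(0.061006909922891046)]
yaw 0.17335100326591069
red edge [ 0.551  -0.0193] 0.06119431654079639
red [ 0.5562 -0.0499]
(array([ 0.6087, -0.0069,  0.0579]), [np.float64(0.00011245891438914155), np.float64(0.00011245891438910045)])
(array([ 0.6093, -0.0087,  0.0488]), [np.float64(3.7890902990515265e-05), np.float64(3.78909029905976e-05)])
rv -0.0016 -0.0019 -0.0019  d 0.0193 0.0051 0.0661 from [ 0.6069 -0.0279  0.1561]
```

Converted, 0.066 m is 0.0825, 0.03 m is 0.0375, -0.002 rad is -0.0013.

Request:
jog_arm --deltas '[[[-0.0013, -0.0013, -0.0013], [0.0244, 0.0056, 0.0375], 1], [[-0.0013, -0.0013, -0.0013], [0.0244, 0.0056, 0.0825], 1], [[-0.0013, -0.0013, -0.0013], [0.0244, 0.0056, 0.0825], 1], [[-0.0013, -0.0013, -0.0013], [0.0244, 0.0056, 0.0825], 1]]'

```text
clock: 15.42
position: [0.6083, -0.0073, 0.0906]
ee_rot: [0.644, 0.765, 0.0, 0.0]
ft_force: [-0.6, -0.0, 0.3]
grip_width: 1.0
grasp_force: 0.0
```

Run:
```python
from h import *
go(.6088,-.0077,.014,.17)
```

```text
rv 0.0011 -0.0001 0.0006  d -0.0005 0.0003 0.0766 from [ 0.6083 -0.0073  0.0906]
```

Converted, 0.0755 m is 0.0944, 0.07 m is 0.0875.

Request:
jog_arm --deltas '[[[0, 0, 0], [0, 0, 0.0375], 1], [[0, 0, 0], [0, 0, 0.0688], 1], [[0, 0, 0], [0, 0, 0.0875], 1], [[0, 0, 0], [0, 0, 0.0944], 1], [[0, 0, 0], [0, 0, 0.0944], 1]]'

```text
clock: 16.05
position: [0.6077, -0.0065, 0.0138]
ee_rot: [0.644, 0.765, 0.0, -0.0]
ft_force: [0.3, -0.3, -0.1]
grip_width: 0.997
grasp_force: 0.0
```

Request:
jog_arm --deltas '[[[0, 0, 0], [0, 0, 0], 0], [[0, 0, 0], [0, 0, 0], 0], [[0, 0, 0], [0, 0, 0], 0], [[0, 0, 0], [0, 0, 0], 0], [[0, 0, 0], [0, 0, 0], 0], [[0, 0, 0], [0, 0, 0], 0]]' --grip_force 40

```text
clock: 16.8
position: [0.6076, -0.0064, 0.0137]
ee_rot: [0.644, 0.765, 0.0, -0.0]
ft_force: [-1.4, -0.1, 6.5]
grip_width: 0.53
grasp_force: 40.5
```

Converted, -0.11 m is -0.1375, -0.08 m is -0.1.

Request:
jog_arm --deltas '[[[0, 0, 0], [0, 0, -0.025], 0], [[0, 0, 0], [0, 0, -0.0625], 0], [[0, 0, 0], [0, 0, -0.1], 0], [[0, 0, 0], [0, 0, -0.1375], 0], [[0, 0, 0], [0, 0, -0.1375], 0], [[0, 0, 0], [0, 0, -0.1375], 0]]'

```text
clock: 17.55
position: [0.607, -0.0067, 0.1229]
ee_rot: [0.644, 0.765, -0.0, -0.001]
ft_force: [-0.0, -0.3, -1.1]
grip_width: 0.53
grasp_force: 41.1
```

Run:
```python
from h import *
go(.5229,.3007,.124,.115)
T=pose(); np.save('T4.npy',T); w=manip.camera('wrist'); cv2.imwrite('pics/w4.png',w); cv2.imwrite('pics/s4.png',manip.camera('side'))
```

```text
rv -0.0016 -0.0007 0.0570  d 0.3172 -0.0303 -0.0008 from [ 0.607  -0.0067  0.1229]
```

View pics/s4.png

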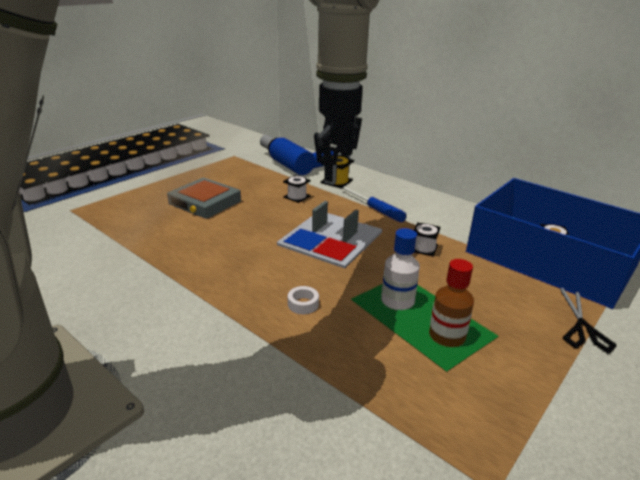

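The side view shows the coil held clear at (340,170) and both bottles standing on the mat: blue at (400,280), red at (452,315). Next, over to the tester.

Converted, 0.26 m is 0.325, 0.24 m is 0.3, 0.057 rad is 0.0363.

Request:
jog_arm --deltas '[[[0, 0, 0.0064], [0.0625, -0.0063, 0], 0], [[0, 0, 0.0127], [0.125, -0.0125, 0], 0], [[0, 0, 0.0191], [0.1875, -0.0175, 0], 0], [[0, 0, 0.0255], [0.25, -0.0238, 0], 0], [[0, 0, 0.0318], [0.3, -0.0288, 0], 0], [[0, 0, 0.0363], [0.325, -0.0313, 0], 0], [[0, 0, 0.0363], [0.325, -0.0313, 0], 0], [[0, 0, 0.0363], [0.325, -0.0313, 0], 0]]'

```text
clock: 18.65
position: [0.5385, 0.2439, 0.1226]
ee_rot: [0.666, 0.746, -0.001, -0.001]
ft_force: [0.3, 0.1, -0.8]
grip_width: 0.533
grasp_force: 41.1
```

Run:
```python
from h import *
go(.5229,.3007,.124,.115)
T=pose(); np.save('T5.npy',T); w=manip.camera('wrist'); crop(w,170,20,470,245,2.6,'pics/w5c.png')
```

```text
rv -0.0022 0.0000 -0.0010  d 0.0582 -0.0090 -0.0014 from [0.5385 0.2439 0.1226]
```

View pics/w5c.png

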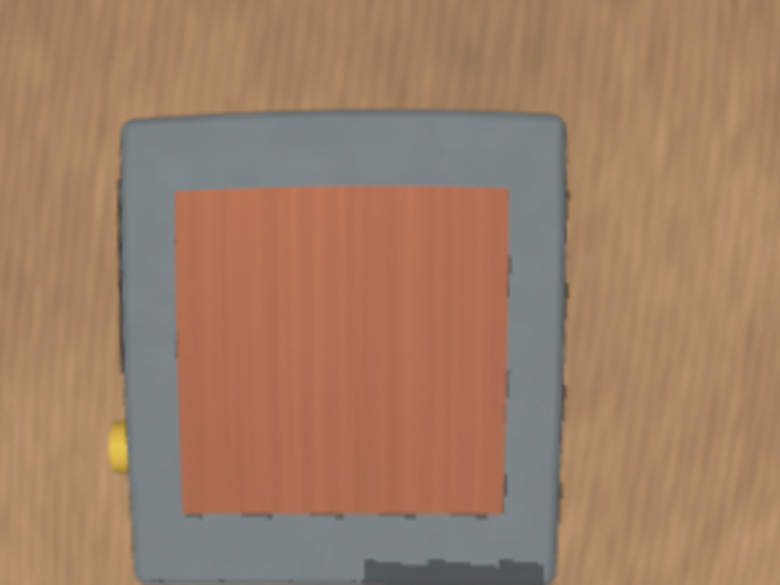

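The copper plate's corners in the crop are (175,191), (508,188), (503,514) and (184,513).

Run:
```python
from h import *
np.set_printoptions(precision=4,suppress=True)
T=np.load('T5.npy'); W=lambda x,y,z:atz('wrist',170+(x+.5)/2.6-.5,20+(y+.5)/2.6-.5,z,T)[:2]
b=np.array([W(*p,.032) for p in((175,191),(508,188),(503,514),(184,513))])
print(b.mean(0),[np.linalg.norm(b[i]-b[(i+1)%4]) for i in range(4)])
a=b[1]+b[2]-b[0]-b[3];print('yaw',np.arctan2(a[1],a[0]))
go(.5225,.3000,.041,.115)
```

```text
[0.5215 0.2978] [np.float64(0.07988104518285563), np.float64(0.08009784921858445), np.float64(0.07968276949169896), np.float64(0.07992526681443281)]
yaw 0.11210186258936665
rv -0.0019 -0.0001 -0.0017  d 0.0577 -0.0096 0.0818 from [0.5387 0.2438 0.1228]
```

Converted, 0.08 m is 0.1, 0.057 m is 0.0713, -0.002 rad is -0.0013.

Request:
jog_arm --deltas '[[[-0.0006, 0, -0.0013], [0.0375, -0.0063, 0], 0], [[-0.0006, 0, -0.0013], [0.0713, -0.0125, 0], 0], [[-0.0006, 0, -0.0013], [0.0713, -0.0125, 0.0375], 0], [[-0.0006, 0, -0.0013], [0.0713, -0.0125, 0.075], 0], [[-0.0006, 0, -0.0013], [0.0713, -0.0125, 0.0938], 0], [[-0.0006, 0, -0.0013], [0.0713, -0.0125, 0.1], 0], [[-0.0006, 0, -0.0013], [0.0713, -0.0125, 0.1], 0]]'

```text
clock: 19.58
position: [0.5221, 0.3008, 0.0439]
ee_rot: [0.665, 0.747, 0.0, -0.0]
ft_force: [0.9, 0.5, -0.3]
grip_width: 0.533
grasp_force: 41.1
```

Run:
```python
from h import *
go(.5220,.2993,.0377,.113)
```

```text
rv 0.0003 -0.0011 0.0035  d -0.0015 -0.0002 0.0062 from [0.5221 0.3008 0.0439]
```

Converted, 0.0062 m is 0.0078, 0.005 m is 0.0063, 0.003 rad is 0.0019.

Request:
jog_arm --deltas '[[[0, 0, 0.0019], [-0.0019, 0, 0.0038], 0], [[0, 0, 0.0019], [-0.0019, 0, 0.0063], 0], [[0, 0, 0.0019], [-0.0019, 0, 0.0078], 0], [[0, 0, 0.0019], [-0.0019, 0, 0.0078], 0]]'

```text
clock: 20.08
position: [0.522, 0.2994, 0.0377]
ee_rot: [0.666, 0.746, 0.0, -0.0]
ft_force: [-1.6, -1.5, 5.9]
grip_width: 0.53
grasp_force: 41.3
```

Request:
jog_arm --deltas '[[[0, 0, 0], [0, 0, 0.0006], 0], [[0, 0, 0], [0, 0, 0.0013], 0], [[0, 0, 0], [0, 0, 0.0013], 0]]'

```text
clock: 20.45
position: [0.522, 0.2994, 0.0376]
ee_rot: [0.666, 0.746, 0.0, 0.0]
ft_force: [-4.7, -5.9, 15.8]
grip_width: 0.533
grasp_force: 41.8
```

Contact at the expected height. I'll release and rise.

Converted, -0.18 m is -0.225, -0.13 m is -0.1625.

Request:
jog_arm --deltas '[[[0, 0, 0], [0, 0, -0.0013], 0], [[0, 0, 0], [0, 0, -0.0013], 0.8], [[0, 0, 0], [0, 0, -0.0013], 1], [[0, 0, 0], [0, 0, -0.0013], 1], [[0, 0, 0], [0, 0, -0.0013], 1], [[0, 0, 0], [0, 0, -0.025], 1], [[0, 0, 0], [0, 0, -0.0875], 1], [[0, 0, 0], [0, 0, -0.1625], 1], [[0, 0, 0], [0, 0, -0.225], 1], [[0, 0, 0], [0, 0, -0.225], 1]]'

```text
clock: 21.7
position: [0.5232, 0.3009, 0.222]
ee_rot: [0.666, 0.746, 0.004, 0.001]
ft_force: [-0.1, 0.7, -0.9]
grip_width: 1.001
grasp_force: 0.0
```

Run:
```python
from h import *
go(.522,.2,.216,.113); go(.5126,-.2201,.216,-.197)
```

```text
rv 0.0075 -0.0038 0.0014  d -0.1002 -0.0128 0.0055 from [0.5232 0.3009 0.222 ]
rv 0.0069 -0.0049 0.3114  d -0.5164 -0.0700 0.0035 from [0.5232 0.3009 0.222 ]
```

Converted, -0.5164 m is -0.6455, -0.48 m is -0.6, 0.22 rad is 0.1401.

Request:
jog_arm --deltas '[[[0.0019, -0.0013, 0.0191], [-0.075, -0.01, 0], 1], [[0.0019, -0.0013, 0.0446], [-0.15, -0.02, 0], 1], [[0.0019, -0.0013, 0.0637], [-0.225, -0.03, 0], 1], [[0.0019, -0.0013, 0.0891], [-0.3, -0.04, 0], 1], [[0.0019, -0.0013, 0.1146], [-0.375, -0.05, 0], 1], [[0.0019, -0.0013, 0.1401], [-0.45, -0.06, 0], 1], [[0.0019, -0.0013, 0.1655], [-0.525, -0.07, 0], 1], [[0.0019, -0.0013, 0.1974], [-0.6, -0.0813, 0], 1], [[0.0019, -0.0013, 0.198], [-0.6455, -0.0875, 0], 1], [[0.0019, -0.0013, 0.198], [-0.6455, -0.0875, 0], 1], [[0.0019, -0.0013, 0.198], [-0.6455, -0.0875, 0], 1]]'

```text
clock: 23.08
position: [0.5111, -0.2206, 0.2158]
ee_rot: [0.773, 0.635, -0.001, -0.001]
ft_force: [-0.2, 0.5, 0.1]
grip_width: 1.003
grasp_force: 0.0
```

Run:
```python
from h import *
go(.5126,-.2201,.0915,-.197)
t=manip.camera('top'); T=pose(); w=manip.camera('wrist'); np.save('T6.npy',T); cv2.imwrite('pics/t6.png',t)
a=cv2.resize(t[195:285,90:185],None,fx=4,fy=4,interpolation=2); b=w[:360,180:600]; b=b[:, :400]
o=np.zeros((360,800,3),np.uint8); o[:a.shape[0],:a.shape[1]]=a; o[:,400:]=b; cv2.imwrite('pics/c6.png',o)
```

```text
rv -0.0033 0.0010 0.0011  d 0.0009 0.0018 0.1243 from [ 0.5111 -0.2206  0.2158]
```

View pics/c6.png

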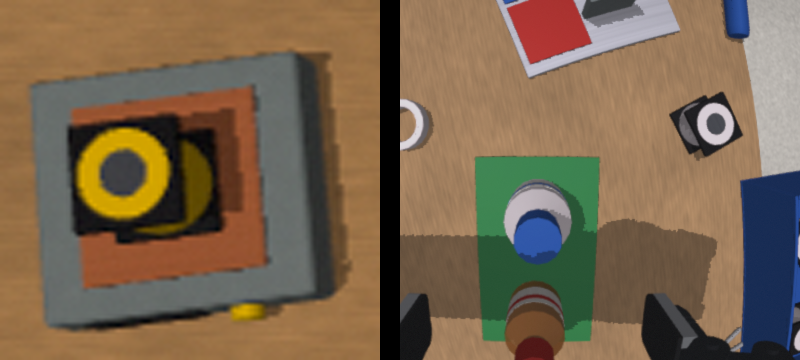

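The coil's ring is at (123,173) in the 4x top crop, upright on the copper. The wrist view shows the blue cap at (538,236), still standing on the mat.

Run:
```python
from h import *
print(atz('top',90+123/4-.4,195+173/4-.4,.076))
T=np.load('T6.npy'); print(atz('wrist',180+138,236,.128,T))
```

```text
[0.5228491  0.29912478 0.076     ]
[ 0.51237259 -0.21710048  0.128     ]
```

Request:
jog_arm --deltas '[[[-0.0019, 0.0006, 0], [0.0013, 0.0023, 0.075], 1], [[-0.0019, 0.0006, 0], [0.0013, 0.0023, 0.1313], 1], [[-0.0019, 0.0006, 0], [0.0013, 0.0023, 0.1525], 1], [[-0.0019, 0.0006, 0], [0.0013, 0.0023, 0.1538], 1], [[-0.0019, 0.0006, 0], [0.0013, 0.0023, 0.1538], 0], [[-0.0019, 0.0006, 0], [0.0013, 0.0023, 0.1538], 0], [[-0.0019, 0.0006, 0], [0.0013, 0.0023, 0.1538], 0], [[-0.0019, 0.0006, 0], [0.0013, 0.0023, 0.1538], 0], [[-0.0019, 0.0006, 0], [0.0013, 0.0023, 0.1538], 0], [[-0.0019, 0.0006, 0], [0.0013, 0.0023, 0.1538], 0]]' --grip_force 40

```text
clock: 24.42
position: [0.5129, -0.2215, 0.0937]
ee_rot: [0.773, 0.634, -0.0, 0.001]
ft_force: [-2.4, 0.3, 5.2]
grip_width: 0.362
grasp_force: 39.1
```

Request:
jog_arm --deltas '[[[0, 0, 0], [0, 0, -0.025], 0], [[0, 0, 0], [0, 0, -0.0625], 0], [[0, 0, 0], [0, 0, -0.1125], 0], [[0, 0, 0], [0, 0, -0.1125], 0], [[0, 0, 0], [0, 0, -0.1125], 0]]'

```text
clock: 25.05
position: [0.5121, -0.2211, 0.1819]
ee_rot: [0.773, 0.634, -0.001, -0.0]
ft_force: [0.2, -0.6, -2.9]
grip_width: 0.362
grasp_force: 40.4
```

Run:
```python
from h import *
go(.5450,.0154,.18,.17)
```

```text
rv -0.0013 0.0004 -0.3671  d 0.2384 -0.0140 0.0017 from [ 0.5121 -0.2211  0.1819]
```

Converted, 0.238 m is 0.2975, 0.21 m is 0.2625, -0.001 rad is -0.0006.

Request:
jog_arm --deltas '[[[0, 0, -0.0382], [0.0525, -0.0025, 0], 0], [[0, 0, -0.0764], [0.1063, -0.0063, 0], 0], [[0, 0, -0.1146], [0.16, -0.01, 0], 0], [[0, 0, -0.1592], [0.2125, -0.0125, 0], 0], [[0, 0, -0.2037], [0.2625, -0.015, 0], 0], [[-0.0006, 0, -0.2336], [0.2975, -0.0175, 0], 0], [[-0.0006, 0, -0.2336], [0.2975, -0.0175, 0], 0], [[-0.0006, 0, -0.2336], [0.2975, -0.0175, 0.0375], 0], [[-0.0006, 0, -0.2336], [0.2975, -0.0175, 0.075], 0], [[-0.0006, 0, -0.2336], [0.2975, -0.0175, 0.0875], 0], [[-0.0006, 0, -0.2336], [0.2975, -0.0175, 0.0913], 0], [[-0.0006, 0, -0.2336], [0.2975, -0.0175, 0.0913], 0]]'

```text
clock: 26.55
position: [0.5459, 0.0147, 0.1103]
ee_rot: [0.645, 0.764, 0.0, 0.001]
ft_force: [0.3, -0.2, -1.5]
grip_width: 0.364
grasp_force: 40.2
```

Run:
```python
from h import *
go(.5450,.0150,.1017,.17)
```

```text
rv 0.0016 0.0011 -0.0004  d 0.0005 -0.0009 0.0086 from [0.5459 0.0147 0.1103]
```

Converted, 0.0085 m is 0.0106, 0.007 m is 0.0088, 0.001 rad is 0.0006.

Request:
jog_arm --deltas '[[[0.0006, 0.0006, 0], [0.0005, -0.0008, 0.005], 0], [[0.0006, 0.0006, 0], [0.0005, -0.0008, 0.0088], 0], [[0.0006, 0.0006, 0], [0.0005, -0.0008, 0.0106], 0], [[0.0006, 0.0006, 0], [0.0005, -0.0008, 0.0106], 0]]'

```text
clock: 27.05
position: [0.545, 0.0152, 0.1017]
ee_rot: [0.645, 0.765, -0.0, 0.0]
ft_force: [-2.8, -0.9, 4.1]
grip_width: 0.365
grasp_force: 41.2
```

Request:
jog_arm --deltas '[[[0, 0, 0], [0, 0, 0.0006], 0], [[0, 0, 0], [0, 0, 0.0013], 0], [[0, 0, 0], [0, 0, 0.0013], 0]]'

```text
clock: 27.42
position: [0.5451, 0.0152, 0.1017]
ee_rot: [0.645, 0.765, -0.0, 0.0]
ft_force: [-5.0, -0.4, 13.2]
grip_width: 0.364
grasp_force: 42.3
```

Converted, -0.12 m is -0.15, -0.07 m is -0.0875.

Request:
jog_arm --deltas '[[[0, 0, 0], [0, 0, -0.0013], 0], [[0, 0, 0], [0, 0, -0.0013], 1], [[0, 0, 0], [0, 0, -0.0013], 1], [[0, 0, 0], [0, 0, -0.0013], 1], [[0, 0, 0], [0, 0, -0.0013], 1], [[0, 0, 0], [0, 0, -0.025], 1], [[0, 0, 0], [0, 0, -0.0875], 1], [[0, 0, 0], [0, 0, -0.15], 1], [[0, 0, 0], [0, 0, -0.15], 1]]'

```text
clock: 28.55
position: [0.547, 0.0158, 0.2254]
ee_rot: [0.644, 0.765, 0.002, 0.003]
ft_force: [1.3, 0.2, -0.1]
grip_width: 1.0
grasp_force: 0.0
```

Run:
```python
from h import *
go(.4902,-.3200,.216,-.197)
```

```text
rv 0.0076 0.0001 0.3672  d -0.3213 -0.1129 0.0091 from [0.547  0.0158 0.2254]
```

The manual's scale: shifts go in shares of 0.8 m and turns go in shares of 90 degrees. Converting my numbers, -0.3213 m is -0.4016, -0.275 m is -0.3438, 0.367 rad is 0.2336.

Request:
jog_arm --deltas '[[[0.0025, 0, 0.0382], [-0.0688, -0.0238, 0], 1], [[0.0025, 0, 0.0828], [-0.1375, -0.0488, 0], 1], [[0.0025, 0, 0.1273], [-0.2063, -0.0725, 0], 1], [[0.0025, 0, 0.1719], [-0.275, -0.0963, 0], 1], [[0.0025, 0, 0.2101], [-0.3438, -0.1213, 0], 1], [[0.0025, 0, 0.2336], [-0.4016, -0.1411, 0.0113], 1], [[0.0025, 0, 0.2336], [-0.4016, -0.1411, 0.0113], 1], [[0.0025, 0, 0.2336], [-0.4016, -0.1411, 0.0113], 1]]'

```text
clock: 29.55
position: [0.4882, -0.3198, 0.2111]
ee_rot: [0.773, 0.634, -0.001, -0.002]
ft_force: [0.4, -0.9, -0.1]
grip_width: 1.002
grasp_force: 0.0
```

Run:
```python
from h import *
go(.4902,-.3204,.0930,-.197)
t=manip.camera('top'); T=pose(); w=manip.camera('wrist'); np.save('T7.npy',T); 
a=cv2.resize(t[145:260,250:370],None,fx=3.3,fy=3.3,interpolation=2); b=w[:380,180:580]
o=np.zeros((380,800,3),np.uint8); o[:a.shape[0],:a.shape[1]]=a; o[:,400:]=b; cv2.imwrite('pics/c7.png',o)
```

```text
rv -0.0043 -0.0002 0.0008  d -0.0002 0.0026 0.1181 from [ 0.4882 -0.3198  0.2111]
```

View pics/c7.png

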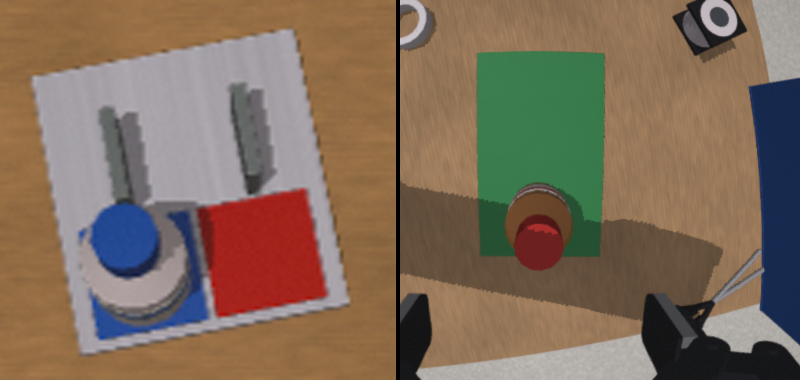

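The blue bottle stands on its coaster, cap at (126,235) in the 3.3x crop. The red coaster's corners are (199,209), (305,189), (328,297) and (220,317).

Run:
```python
from h import *
P=lambda x,y,z:atz('top',250+(x+.5)/3.3-.5,145+(y+.5)/3.3-.5,z)[:2]
r=np.mean([P(*p,.011) for p in((199,209),(305,189),(328,297),(220,317))],0)
print('red coaster',r,'blue from it',r+.066*np.array([-np.sin(.17),np.cos(.17)]),'blue cap',P(126,235,.136))
print('red cap',atz('wrist',180+139,244,.128,np.load('T7.npy')))
```

```text
red coaster [ 0.55660834 -0.04944167] blue from it [0.5454423  0.01560692] blue cap [0.5440299  0.01601876]
red cap [ 0.4894193  -0.32004973  0.128     ]
```

Request:
jog_arm --deltas '[[[-0.0025, 0, 0.0006], [0, 0.0028, 0.075], 1], [[-0.0025, 0, 0.0006], [0, 0.0028, 0.125], 1], [[-0.0025, 0, 0.0006], [0, 0.0028, 0.145], 1], [[-0.0025, 0, 0.0006], [0, 0.0028, 0.1463], 1], [[-0.0025, 0, 0.0006], [0, 0.0028, 0.1463], 0], [[-0.0025, 0, 0.0006], [0, 0.0028, 0.1463], 0], [[-0.0025, 0, 0.0006], [0, 0.0028, 0.1463], 0], [[-0.0025, 0, 0.0006], [0, 0.0028, 0.1463], 0], [[-0.0025, 0, 0.0006], [0, 0.0028, 0.1463], 0], [[-0.0025, 0, 0.0006], [0, 0.0028, 0.1463], 0]]' --grip_force 40

```text
clock: 30.9
position: [0.4899, -0.3214, 0.095]
ee_rot: [0.774, 0.634, -0.0, 0.001]
ft_force: [-1.4, 0.8, 6.0]
grip_width: 0.36
grasp_force: 39.2
```

Request:
jog_arm --deltas '[[[0, 0, 0], [0, 0, -0.025], 0], [[0, 0, 0], [0, 0, -0.0625], 0], [[0, 0, 0], [0, 0, -0.1125], 0], [[0, 0, 0], [0, 0, -0.1125], 0], [[0, 0, 0], [0, 0, -0.1125], 0]]'

```text
clock: 31.52
position: [0.4894, -0.3209, 0.1841]
ee_rot: [0.774, 0.634, -0.0, 0.0]
ft_force: [0.5, -0.2, -2.3]
grip_width: 0.361
grasp_force: 40.0
```

Run:
```python
from h import *
go(.5562,-.0494,.18,.17)
```

```text
rv -0.0006 0.0006 -0.3680  d 0.2793 0.0121 0.0039 from [ 0.4894 -0.3209  0.1841]
```

Converted, 0.279 m is 0.3488, 0.255 m is 0.3188, -0.368 rad is -0.2343.

Request:
jog_arm --deltas '[[[0, 0, -0.0382], [0.0525, 0.0025, 0], 0], [[0, 0, -0.0764], [0.1063, 0.005, 0], 0], [[0, 0, -0.1146], [0.16, 0.0063, 0], 0], [[0, 0, -0.1528], [0.2125, 0.0088, 0], 0], [[0, 0, -0.191], [0.2663, 0.0113, 0], 0], [[0, 0, -0.2228], [0.3188, 0.0138, 0], 0], [[0, 0, -0.2343], [0.3488, 0.015, 0], 0], [[0, 0, -0.2343], [0.3488, 0.015, 0], 0], [[0, 0, -0.2343], [0.3488, 0.015, 0.0375], 0], [[0, 0, -0.2343], [0.3488, 0.015, 0.075], 0], [[0, 0, -0.2343], [0.3488, 0.015, 0.09], 0], [[0, 0, -0.2343], [0.3488, 0.015, 0.0938], 0], [[0, 0, -0.2343], [0.3488, 0.015, 0.0938], 0]]'

```text
clock: 33.15
position: [0.5567, -0.0502, 0.1096]
ee_rot: [0.645, 0.764, -0.0, 0.0]
ft_force: [0.6, 0.7, -0.9]
grip_width: 0.363
grasp_force: 40.0
```

Run:
```python
from h import *
go(.5564,-.0500,.103,.17)
```

```text
rv 0.0004 0.0009 -0.0006  d 0.0002 -0.0002 0.0066 from [ 0.5567 -0.0502  0.1096]
```

Converted, 0.0065 m is 0.0081, 0.005 m is 0.0063.

Request:
jog_arm --deltas '[[[0, 0, 0], [0, 0, 0.0038], 0], [[0, 0, 0], [0, 0, 0.0063], 0], [[0, 0, 0], [0, 0, 0.0081], 0], [[0, 0, 0], [0, 0, 0.0081], 0]]'

```text
clock: 33.65
position: [0.5565, -0.0498, 0.103]
ee_rot: [0.645, 0.765, -0.0, 0.0]
ft_force: [-1.8, 0.2, 4.5]
grip_width: 0.366
grasp_force: 40.7
```

Request:
jog_arm --deltas '[[[0, 0, 0], [0, 0, 0.0006], 0], [[0, 0, 0], [0, 0, 0.0013], 0], [[0, 0, 0], [0, 0, 0.0013], 0]]'

```text
clock: 34.02
position: [0.5566, -0.0499, 0.103]
ee_rot: [0.645, 0.765, -0.0, 0.001]
ft_force: [-5.9, 0.4, 14.8]
grip_width: 0.362
grasp_force: 41.7
```

Converted, -0.3 m is -0.375, -0.13 m is -0.1625, 0.4 rad is 0.2546.

Request:
jog_arm --deltas '[[[0, 0, 0], [0, 0, -0.0013], 0], [[0, 0, 0], [0, 0, -0.0013], 1], [[0, 0, 0], [0, 0, -0.0013], 1], [[0, 0, 0], [0, 0, -0.0013], 1], [[0, 0, 0], [0, 0, -0.0013], 1], [[0, 0, 0], [0, 0, -0.025], 1], [[0, 0, 0], [0, 0, -0.0875], 1], [[0, 0, 0], [0, 0, -0.15], 1], [[0, 0, 0], [-0.075, 0, -0.1625], 1], [[0, 0, 0.0637], [-0.15, -0.0375, -0.1625], 1], [[0, 0, 0.1273], [-0.225, -0.075, -0.1625], 1], [[0, 0, 0.191], [-0.3, -0.1125, -0.1625], 1], [[0, 0, 0.2546], [-0.375, -0.15, -0.1625], 1], [[0, 0, 0.2546], [-0.375, -0.15, -0.1625], 1], [[0, 0, 0.2546], [-0.375, -0.15, -0.1625], 1], [[0, 0, 0.2546], [-0.375, -0.15, -0.1625], 1]]'

```text
clock: 36.02
position: [0.49, -0.3635, 0.2322]
ee_rot: [0.783, 0.623, 0.0, 0.0]
ft_force: [0.6, 0.7, -0.4]
grip_width: 1.001
grasp_force: 0.0
```

Run:
```python
from h import *
t=manip.camera('top'); s=manip.camera('side')
a=cv2.resize(t[145:260,250:370],None,fx=3.3,fy=3.3,interpolation=2); b=s[140:340,120:520]
o=np.zeros((380,800,3),np.uint8); o[:a.shape[0],:a.shape[1]]=a; o[:200,400:]=b; o[200:380,400:590]=cv2.resize(t[195:285,90:185],None,fx=2,fy=2);cv2.imwrite('pics/c8.png',o)
```

```text
(no output)
```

View pics/c8.png

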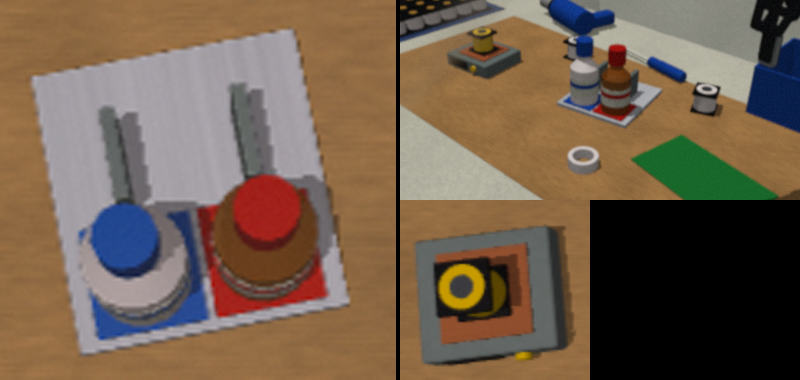

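Both bottles stand on their coasters (red cap at (267,207), blue at (126,235)), and the coil is upright in the middle of the copper. One number check, then I hand in.

Run:
```python
from h import *
p=atz('top',250+267.5/3.3-.5,145+207.5/3.3-.5,.136); e=np.hypot(*(p[:2]-[.5565,-.0495])); print(p,e)
if e<.005: print(manip.hand_in())
```

```text
[ 0.55620698 -0.04974545  0.136     ] 0.00038223634906795037
the job is handed in; nothing more can be done
None
```

The job is done and handed in at about 36 s: the coil stands in the middle of the copper plate, and the red and blue bottles are back on their own coasters, all upright and released, each within about 2 mm of centre by the top camera.

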